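Rack a string of blues from light to dark

TASK

The painter has mixed one blue in four strengths, each in its own covered pot. Set the four blue pots fully down in the four empty wells of the wooden pot rack, one to a well, so that the row runs in order from the white pot at one end, through the palest to the darkest blue, to the black pot at the other end. Leave the white and black pots where they stand, keep every pot upright since the lids are only pressed on, and do not shift or knock over the red ink bottle standing nearby.

Things in the scene. Friction and masses are not known exactly. Their poses are not given: they have to be found in the camera images.
- pot_rack: Fixed pale-wood block, 80 (x) by 360 (y) by 32 mm high; origin under its centre at table level, z up, front to -x. Six round wells in a row at x = 0, y = -145, -87, -29, 29, 87, 145 mm: 48 mm wide, bevelled, 16 mm deep, floor 16 mm above the table. Seated pots stand out 36 mm, 18 mm apart, so grip across the row. White and black pots are in the end wells, either way round.
- pot_white: Round paint pot, 40 mm diameter, 52 mm tall, 60-130 g; paint shows in the lower 33 mm, grey lid with a 31 mm dab of the paint on top. Origin at the centre of the underside, z up; yaw has no meaning. White; stands loose in one end well of the rack, not to be moved.
- pot_black: Round paint pot, 40 mm diameter, 52 mm tall, 60-130 g; paint shows in the lower 33 mm, grey lid with a 31 mm dab of the paint on top. Origin at the centre of the underside, z up; yaw has no meaning. Black; stands loose in the other end well of the rack, not to be moved.
- pot_palest: Round paint pot, 40 mm diameter, 52 mm tall, 60-130 g; paint shows in the lower 33 mm, grey lid with a 31 mm dab of the paint on top. Origin at the centre of the underside, z up; yaw has no meaning. This one is the palest blue, a very light sky blue. Starts standing on the table.
- pot_light: Round paint pot, 40 mm diameter, 52 mm tall, 60-130 g; paint shows in the lower 33 mm, grey lid with a 31 mm dab of the paint on top. Origin at the centre of the underside, z up; yaw has no meaning. This one is the light-middle blue, a clear cornflower blue. Starts standing on the table.
- pot_mid: Round paint pot, 40 mm diameter, 52 mm tall, 60-130 g; paint shows in the lower 33 mm, grey lid with a 31 mm dab of the paint on top. Origin at the centre of the underside, z up; yaw has no meaning. This one is the middle-dark blue, a strong cobalt. Starts standing on the table.
- pot_dark: Round paint pot, 40 mm diameter, 52 mm tall, 60-130 g; paint shows in the lower 33 mm, grey lid with a 31 mm dab of the paint on top. Origin at the centre of the underside, z up; yaw has no meaning. This one is the darkest blue, a deep navy. Starts standing on the table.
- ink_bottle: Small round ink bottle, dark red with a dark paint-smeared cap, 35 mm in diameter, 81 mm tall, loose, standing right of the rack; a bystander. Origin at the centre of the underside, z up. (Also mind the room's fixed lamp on the left table edge: column at x 0.38, y 0.46 m, head 0.51 m and more above x 0.55-0.69, y 0.22-0.37 m.)

How it is judged:
By the outcome, as a careful person would: the job done as asked, in the order asked, and still so for the second after the job is handed in, with the robot touching nothing.
It also fails if it takes over 83 s, if anything falls off the work surface, if the arm or the gripper's body presses on something with over 40 N, if the wrist force passes 120 N, or if a joint passes its speed limit or range.

ROBOT

A 6-joint arm with a two-finger parallel gripper is mounted at the origin on a cart in front of the work surface, level with it; the furniture and walls round the work are solid. World frame = base frame: x ahead of the robot, y to its left, z up, the work surface at z = 0. Lengths are in m, angles in rad, forces in N, time in s.
With the tool pointing down it reaches from about 0.3 to 0.875 m from the base axis. Payload 6.4 kg.
Tool frame: the origin (TCP) lies midway between the tips of the shut fingers; the grasp point (between the pads) lies 19 mm behind it; z points along the fingers, y is the line along which they close (so a half turn about z gives the same grasp; the last joint's range is limited). The gripper opens to 85 mm and grips with 20 to 120 N. Pads are 22 mm wide; open, the fingers measure 114 mm over their backs; the gripper's body (76 mm by 85 mm) begins 54 mm behind the grasp point. The pads swing forward as they close: fully open they stand 13 mm farther back than shut.
Start: joints at [-1.503, 0.181, 1.607, -0, 1.354, -0.206], TCP at [0.155, -0.554, 0.231] pointing down, gripper open.
Joint ranges: [-2.99, 2.99], [-0.89, 2.07], [0.3, 2.58], [-1.14, 4.28], [0, 2.63], [-3.12, 3.12]. Speed limits (rad/s): [2.57, 2.57, 3.01, 3.14, 3.14, 3.14].

INTERFACE

Orientations are given as a unit quaternion [w, x, y, z].
In Python, from bench import ctrl gives the robot as it stands.
- The arm moves only by the tool drive_tool, never from a script. Its argument "plan" is a list that holds one entry, the list of rows, each a list of 4 numbers: the shift along the tool's x, y, z scaled (see below), then the turn about the tool's z scaled (see below). In form: [[[x, y, z, roll], ...]]. A call has 1 to 12 rows; each row is the pose to reach, as a shift and turn from the pose commanded when the call began, along the tool's axes at that moment, turning the shorter way round; what a row does not reach only later rows make up. The controller multiplies each number of a shift by 400 mm and each number of a turn by 180 degrees. A row lasts 1/12 s, in which the tool goes at most 41.7 mm and 7.16 degrees, less where a joint would pass 70% of its speed; a pose out of reach is approached as far as the arm can. A call with a number of a shift or a turn outside -1 to 1 is refused whole. A call with a gripper value outside its range is refused whole. "jaw" is the closure, from 0 (fully open) to 1 (shut), set as the call begins (left out, the last holds). The fingers move at their own pace and stop on an object; the grip force is fixed at half the most. Time passes only in rows, so rows that repeat a pose let the fingers close. It gives the time, the measured TCP pose, the force, the opening and the grip force at its end, in the units of the state.
- ctrl.get_obs(): the state, without advancing time (a new reading comes with each control period).
- ctrl.camera(name): name is "side" or "top"; returns (picture, depth): 420x560x3 uint8, red, green, blue; 420x560 float32, m along the optical axis (not along the pixel's ray), 0 where there is no reading.
- ctrl.camera_info(name): a dict with "camera_matrix" (3x3 intrinsics, pixels), "R" (3x3) and "t" (3): a world point X has camera coordinates R X + t. Camera axes: x right, y down, z forward; pixel columns grow to the right and rows downward; lengths in m; the calibration is good to about 2 mm. A picture is of the moment at which its call begins. camera_info takes no time and is no camera call.
- ctrl.hand_in(): hands the job in; it is judged then, once.
The state is a dict: "time_s": time; "q": joint angles; "dq": joint speeds; "joint_efforts": joint torques, N m; "eef_pos": TCP position; "eef_rot": TCP orientation; "wrist_force": force on the tool from outside, world axes, zero at the start; "torque": the same for the moment, N m; "opening": opening from 0.0 (shut) to 1.0 (fully open); "grasp_force": force on a finger pad.
Only numpy, scipy, OpenCV 4.12 (cv2) and the standard library are available. Lean on these libraries where they do the work, as an engineer would, in place of code of your own. Each camera call takes 0.05 s, during which the arm holds its last target. There are 200 camera calls.

## Working session

There is one attempt and no reset: what is moved stays moved. The work goes in short steps, Python scripts to look and compute and a tool call to move; the robot and the scene stay as the last step left them, time stands still between calls to the robot, and variables do not carry over. Pictures are saved under pics/ and viewed, at most 14 in all, crops included, and the job is handed in when it is done.

Besides the shell and the picture viewer there is one more tool, called after "Request:" as a command line: name --argument value ..., lists and objects as JSON in quotes. drive_tool: Moves the arm, as the interface text tells. Its arguments: {"type":"object","properties":{"plan":{"type":"array"},"jaw":{"type":"number"}},"required":["plan"]}

```bash
mkdir -p pics; python3 - <<'E'
from bench import ctrl
import cv2,numpy as np
for n in("top","side"):
    p,d=ctrl.camera(n); cv2.imwrite(f"pics/{n}0.png",p[:,:,::-1]); np.save(f"pics/{n}0.npy",d)
    i=ctrl.camera_info(n); print(n,i)
o=ctrl.get_obs(); print(o)
E
```

```text
top {'camera_matrix': array([[385.10945826,   0.        , 284.44348894],
       [  0.        , 385.10945826, 214.17694814],
       [  0.        ,   0.        ,   1.        ]]), 'R': array([[ 2.72092977e-02, -9.99629291e-01, -9.66551014e-04],
       [-9.89000932e-01, -2.67793489e-02, -1.45464851e-01],
       [ 1.45385043e-01,  4.91391629e-03, -9.89362948e-01]]), 't': array([-0.09951793,  0.58429844,  0.83541772])}
side {'camera_matrix': array([[429.18128844,   0.        , 273.36948583],
       [  0.        , 429.18128844, 211.85435194],
       [  0.        ,   0.        ,   1.        ]]), 'R': array([[ 0.98101139, -0.19252991,  0.02342848],
       [-0.06592972, -0.4446375 , -0.8932809 ],
       [ 0.18240047,  0.8747741 , -0.4488879 ]]), 't': array([-0.58831425,  0.026003  ,  0.91089147])}
{'time_s': 0.1, 'q': array([-1.50327837e+00,  1.81489346e-01,  1.60785896e+00, -2.19859543e-05,
        1.35384576e+00, -2.06279399e-01]), 'dq': array([-0.00092255, -0.00205356, -0.00321891, -0.00090329, -0.00223147,
        0.00069549]), 'joint_efforts': array([ 1.91768545e-04, -4.45881200e+01, -3.52236485e+01, -3.86706224e-04,
        4.14438400e-03, -1.21193449e-05]), 'eef_pos': array([ 0.15546165, -0.55307726,  0.23048526]), 'eef_rot': array([-7.99524050e-04,  9.90643360e-01,  1.36473778e-01,  4.48014632e-05]), 'wrist_force': array([ 0.06745173,  0.52779984, -0.19488447]), 'torque': array([ 0.00648343,  0.02475888, -0.03216453]), 'grasp_force': 0.0, 'opening': 0.999060448230219}
```

View pics/top0.png

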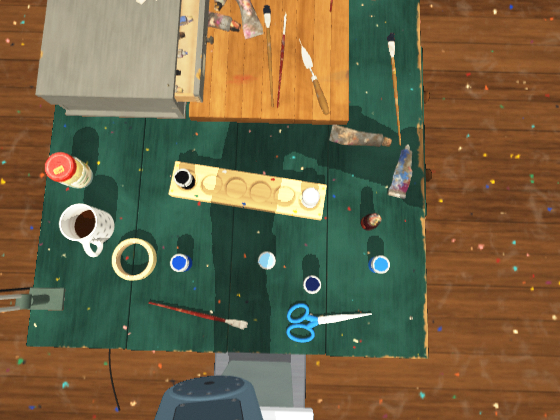

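View pics/side0.png

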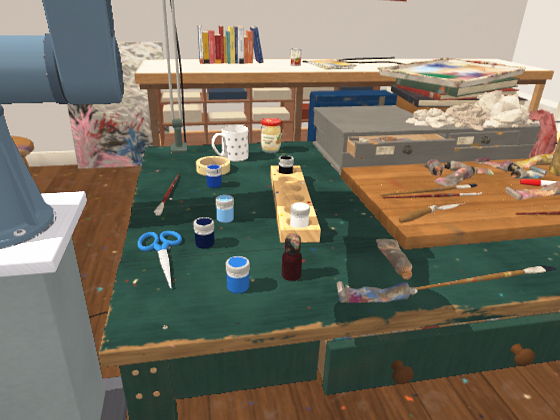

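The top view shows the cobalt pot at (179,263), palest at (267,260), navy at (312,284) and cornflower at (380,264). The rack has black at (184,178) and white at (310,197), and the bottle is at (372,221). I'll enlarge it for precise readings.

```bash
python3 - <<'E'
import cv2
p=cv2.imread("pics/top0.png")
cv2.imwrite("pics/cropA.png",cv2.resize(p[150:300,160:400][:, :],None,fx=3.3,fy=3.3,interpolation=cv2.INTER_CUBIC))
E
```

```text
(no output)
```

View pics/cropA.png

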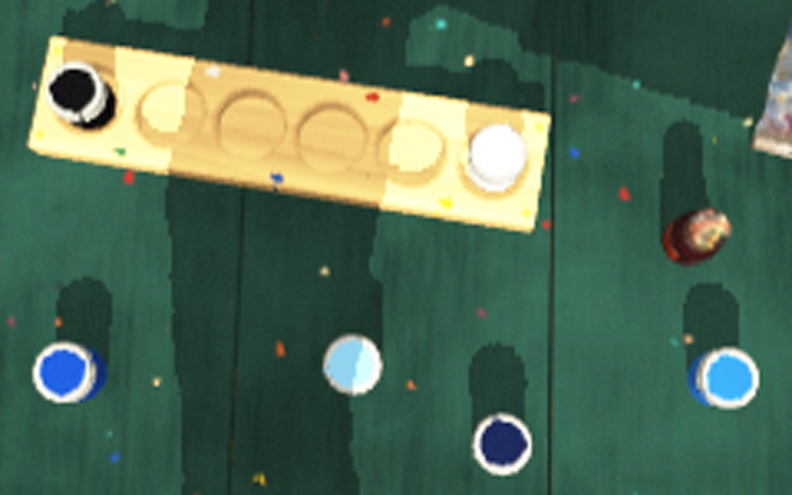

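The crop shows the dab centres: cobalt (64,373), palest (353,365), navy (502,444), cornflower (728,378). The rack's top corners are at (52,37), (551,114), (530,233) and (29,152).

```bash
cat > h.py <<'E'
import numpy as np
from scipy.spatial.transform import Rotation as Ro
from bench import ctrl
def world(name,u,v,z):
    i=ctrl.camera_info(name);K,R,t=i["camera_matrix"],i["R"],i["t"]
    d=R.T@np.linalg.solve(K,[u,v,1]);c=-R.T@t
    return c+d*(z-c[2])/d[2]
def state():
    o=ctrl.get_obs();w=o["eef_rot"];r=Ro.from_quat([*w[1:],w[0]])
    return o,o["eef_pos"],r
def togo(x,y,z,yaw=None):
    "shift in tool axes in units of 400 mm; tool-y heading yaw(deg) -> roll units"
    o,p,r=state(); s=r.inv().apply(np.array([x,y,z])-p)/.4
    h=r.apply([0,1,0]); a=np.degrees(np.arctan2(h[1],h[0])); roll=None
    if yaw is not None: roll=((a-yaw+90)%180-90)/180   # tool z down: +roll = heading decreases
    print("t",round(o["time_s"],2),"pos",p.round(4),"yaw",a.round(1),"shift",s.round(4),"roll",roll,"q6",o["q"][5].round(2),"open",round(o["opening"],3),"F",o["wrist_force"].round(1))
E
python3 - <<'E'
from h import *
import cv2
f=lambda u,v:((u+.5)/3.3-.5+160,(v+.5)/3.3-.5+150)
W=lambda u,v,z:world("top",*f(u,v),z)[:2]
for n,u,v in[("mid",64,373),("pal",353,365),("dark",502,444),("light",728,378),("blk",78,93),("wht",497,155)]:
    print(n,W(u,v,.052 if n not in("blk","wht") else .068).round(4))
print("bottle",W(710,228,.081).round(4))
C=np.array([W(*c,.032) for c in[(52,37),(551,114),(530,233),(29,152)]]);c=C.mean(0)
e=(C[0]+C[3]-C[1]-C[2])/2; print("corners",C.round(4),"c",c,"len",np.linalg.norm(e),"w",np.linalg.norm(C[0]-C[3]))
yv=e/np.linalg.norm(e);print("heading y",np.degrees(np.arctan2(yv[1],yv[0])))
for s in(-145,-87,-29,29,87,145): print(s,(c+yv*s/1000).round(4))
for u,v in((172,110),(252,124),(331,138),(412,151)):print("well",W(u,v,.032).round(4))
# depth-based centres of lids
p=cv2.imread("pics/top0.png");d=np.load("pics/top0.npy");i=ctrl.camera_info("top");K,R,t=i["camera_matrix"],i["R"],i["t"]
v,u=np.mgrid[:420,:560];X=np.stack([(u-K[0,2])*d/K[0,0],(v-K[1,2])*d/K[1,1],d],-1);X=(X-t)@R
for n,uu,vv in[("mid",64,373),("pal",353,365),("dark",502,444),("light",728,378),("blk",78,93),("wht",497,155),("bottle",710,228)]:
    a,b=map(int,f(uu,vv));q=X[b-12:b+13,a-12:a+13].reshape(-1,3);zm=np.median(X[b-3:b+4,a-3:a+4,2]);q=q[abs(q[:,2]-zm)<.006]
    print(n,zm.round(4),((q.max(0)+q.min(0))/2).round(4),q.mean(0).round(4),len(q))
q=X.reshape(-1,3)
q=q[(abs(q[:,2]-.032)<.004)&(q[:,0]>.55)&(q[:,0]<.8)&(abs(q[:,1])<.25)]
print(cv2.minAreaRect(q[:,:2].astype(np.float32)*1000),q[:,2].mean())
togo(.5,-.05,.15,0)
E
```

```text
mid [0.4705 0.1468]
pal [ 0.4811 -0.047 ]
dark [ 0.4316 -0.1479]
light [ 0.4793 -0.2987]
blk [0.6594 0.1455]
wht [ 0.6241 -0.1402]
bottle [ 0.5764 -0.2806]
corners [[ 0.7083  0.1768]
 [ 0.6617 -0.1801]
 [ 0.5764 -0.1664]
 [ 0.6244  0.1872]] c [0.64273861 0.00438337] len 0.35837190156208915 w 0.08456852094801035
heading y 82.41520242397098
-145 [ 0.6236 -0.1393]
-87 [ 0.6313 -0.0819]
-29 [ 0.6389 -0.0244]
29 [0.6466 0.0331]
87 [0.6542 0.0906]
145 [0.6619 0.1481]
well [0.6574 0.0882]
well [0.6488 0.0311]
well [ 0.6402 -0.0251]
well [ 0.6324 -0.0825]
mid 0.0522 [0.4709 0.1477 0.0507] [0.4711 0.1476 0.0517] 255
pal 0.0516 [ 0.4807 -0.0466  0.0507] [ 0.4807 -0.0466  0.0515] 252
dark 0.052 [ 0.431  -0.1475  0.0521] [ 0.4311 -0.148   0.0517] 258
light 0.052 [ 0.4788 -0.2993  0.0509] [ 0.4789 -0.2993  0.0516] 256
blk 0.0677 [0.6613 0.1485 0.0666] [0.6608 0.148  0.0677] 246
wht 0.068 [ 0.6254 -0.1408  0.0677] [ 0.625  -0.1408  0.0678] 247
bottle 0.0804 [ 0.5762 -0.2817  0.0797] [ 0.5762 -0.2807  0.08  ] 127
((643.996826171875, 4.489715576171875), (360.0810241699219, 80.8021469116211), 82.40374755859375) 0.031804624124410596
t 0.1 pos [ 0.1555 -0.5531  0.2305] yaw -74.3 shift [ 1.1693 -0.9776  0.2031] roll -0.4128460064176122 q6 -0.21 open 0.999 F [ 0.1  0.5 -0.2]
```

```bash
python3 -c "
from h import *
togo(.4789,-.2993,.13,-7.6)"
```

```text
t 0.1 pos [ 0.1555 -0.5531  0.2305] yaw -74.3 shift [ 0.9499 -0.3918  0.2521] roll -0.37062378419539 q6 -0.21 open 0.999 F [ 0.1  0.5 -0.2]
```

Request:
drive_tool --plan '[[[0.95,-0.392,0.252,-0.371],[0.95,-0.392,0.252,-0.371],[0.95,-0.392,0.252,-0.371],[0.95,-0.392,0.252,-0.371],[0.95,-0.392,0.252,-0.371],[0.95,-0.392,0.252,-0.371],[0.95,-0.392,0.252,-0.371],[0.95,-0.392,0.252,-0.371],[0.95,-0.392,0.252,-0.371],[0.95,-0.392,0.252,-0.371],[0.95,-0.392,0.252,-0.371],[0.95,-0.392,0.252,-0.371]]]' --jaw 0

```text
time_s: 1.1
eef_pos: [0.48, -0.2971, 0.129]
eef_rot: [-0.001, 0.751, 0.661, 0.0]
wrist_force: [-0.1, 0.6, 0.1]
opening: 0.999
grasp_force: 0.0
```

```bash
python3 -c "
from h import *
togo(.4789,-.2993,.02,-7.6)"
```

```text
t 1.1 pos [ 0.48   -0.2971  0.129 ] yaw -7.3 shift [-0.0064 -0.0014  0.2725] roll 0.0017000494999404087 q6 -0.64 open 0.999 F [-0.1  0.6  0.1]
```

Request:
drive_tool --plan '[[[-0.003,0,0.05,0],[-0.003,0,0.1,0],[-0.003,0,0.15,0],[-0.003,0,0.2,0],[-0.003,0,0.25,0],[-0.003,0,0.273,0],[-0.003,0,0.273,0],[-0.003,0,0.273,0],[-0.003,0,0.273,0]]]'

```text
time_s: 1.85
eef_pos: [0.4792, -0.3023, 0.0226]
eef_rot: [0.001, 0.752, 0.659, 0.0]
wrist_force: [-0.4, 0.2, 0.1]
opening: 1.001
grasp_force: 0.0
```

```bash
python3 -c "
from h import *
togo(.4789,-.2993,.02,-7.6)"
```

```text
t 1.85 pos [ 0.4792 -0.3023  0.0226] yaw -7.6 shift [ 0.0072 -0.0018  0.0065] roll 0.0001367774850944809 q6 -0.64 open 1.001 F [-0.4  0.2  0.1]
```

Request:
drive_tool --plan '[[[0.006,-0.001,0.005,0],[0.006,-0.001,0.005,0],[0.006,-0.001,0.005,0],[0.006,-0.001,0.005,0]]]'

```text
time_s: 2.18
eef_pos: [0.479, -0.2987, 0.0198]
eef_rot: [0.0, 0.752, 0.659, 0.0]
wrist_force: [0.1, -0.2, 0.1]
opening: 1.0
grasp_force: 0.0
```

Request:
drive_tool --plan '[[[0,0,0,0],[0,0,0,0],[0,0,0,0],[0,0,0,0],[0,0,0,0],[0,0,0,0],[0,0,0,0],[0,0,0,0],[0,0,0,0],[0,0,0,0]]]' --jaw 1

```text
time_s: 3.02
eef_pos: [0.479, -0.2989, 0.0196]
eef_rot: [0.0, 0.752, 0.659, 0.0]
wrist_force: [-0.5, 0.1, 5.1]
opening: 0.457
grasp_force: 60.2
```

```bash
python3 -c "
from h import *
togo(.4789,-.2993,.14,-7.6)"
```

```text
t 3.02 pos [ 0.479  -0.2989  0.0196] yaw -7.5 shift [-1.20e-03  1.00e-04 -3.01e-01] roll 0.0003799749215943393 q6 -0.64 open 0.457 F [-0.5  0.1  5.1]
```

Request:
drive_tool --plan '[[[0,0,-0.07,0],[0,0,-0.15,0],[0,0,-0.24,0],[0.06,0.025,-0.28,0],[0.15,0.063,-0.28,0],[0.24,0.1,-0.28,0],[0.33,0.14,-0.28,0],[0.42,0.177,-0.28,0],[0.51,0.215,-0.28,0],[0.6,0.253,-0.28,0],[0.67,0.282,-0.27,0],[0.72,0.303,-0.25,0]]]'

```text
time_s: 4.02
eef_pos: [0.6377, -0.0259, 0.1193]
eef_rot: [0.0, 0.751, 0.66, 0.0]
wrist_force: [0.6, 0.2, -1.6]
opening: 0.451
grasp_force: 60.6
```

Request:
drive_tool --plan '[[[0.014,0.006,0,0],[0.014,0.006,0,0],[0.014,0.006,0,0],[0.014,0.006,0,0]]]'

```text
time_s: 4.35
eef_pos: [0.6392, -0.025, 0.1192]
eef_rot: [-0.0, 0.752, 0.659, -0.0]
wrist_force: [-0.3, -0.4, -1.0]
opening: 0.455
grasp_force: 60.7
```

```bash
python3 -c "
from h import *
togo(.6402,-.0242,.036,-7.6)
import cv2
for n in('top','side'):
  p,d=ctrl.camera(n); 
  p=p[140:290,190:390] if n=='top' else p[100:300,180:380]
  cv2.imwrite('pics/'+n+'1.png',cv2.resize(p[:,:,::-1],None,fx=3,fy=3))"
```

```text
t 4.35 pos [ 0.6392 -0.025   0.1192] yaw -7.6 shift [0.0025 0.0024 0.208 ] roll 4.281432519266875e-05 q6 -0.09 open 0.455 F [-0.3 -0.4 -1. ]
```

View pics/side1.png

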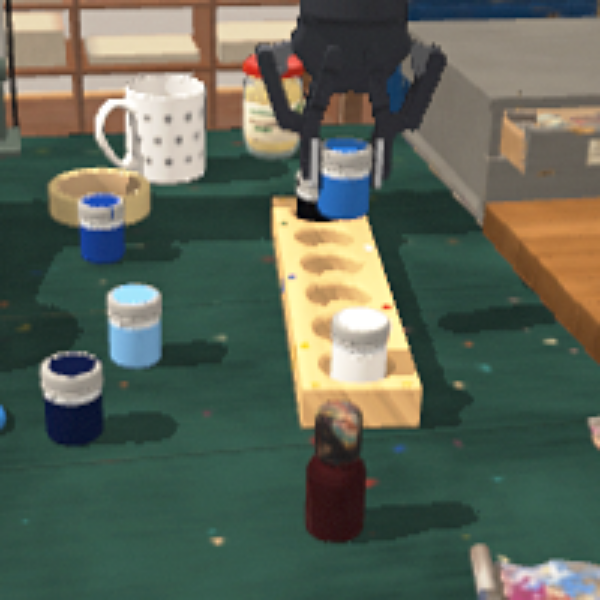

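The side crop shows the pot held upright at (345,180), above the second free well.

Request:
drive_tool --plan '[[[0.0025,0.0024,0.03,0],[0.0025,0.0024,0.07,0],[0.0025,0.0024,0.11,0],[0.0025,0.0024,0.14,0],[0.0025,0.0024,0.16,0],[0.0025,0.0024,0.175,0],[0.0025,0.0024,0.19,0],[0.0025,0.0024,0.2,0],[0.0025,0.0024,0.206,0],[0.0025,0.0024,0.206,0],[0.0025,0.0024,0.206,0]]]'

```text
time_s: 5.37
eef_pos: [0.6411, -0.0229, 0.0373]
eef_rot: [0.0, 0.752, 0.659, 0.0]
wrist_force: [1.0, -0.4, -2.0]
opening: 0.45
grasp_force: 60.7
```

Request:
drive_tool --plan '[[[-0.001,-0.001,0.003,0],[-0.001,-0.001,0.003,0],[-0.001,-0.001,0.003,0]]]'

```text
time_s: 5.62
eef_pos: [0.6405, -0.0233, 0.036]
eef_rot: [0.0, 0.752, 0.659, 0.0]
wrist_force: [0.8, -0.6, -0.7]
opening: 0.451
grasp_force: 60.7
```

Now release and rise.

Request:
drive_tool --plan '[[[0,0,0.001,0],[0,0,0.001,0],[0,0,0.001,0],[0,0,0.001,0],[0,0,0.001,0],[0,0,0.001,0],[0,0,0.001,0],[0,0,0.001,0]]]' --jaw 0

```text
time_s: 6.28
eef_pos: [0.6403, -0.0232, 0.0353]
eef_rot: [-0.0, 0.752, 0.659, 0.0]
wrist_force: [0.2, -0.2, 0.2]
opening: 1.0
grasp_force: 0.0
```

Request:
drive_tool --plan '[[[0,0,-0.05,0],[0,0,-0.12,0],[0,0,-0.2,0],[0,0,-0.25,0],[0,0,-0.25,0],[0,0,-0.25,0]]]'

```text
time_s: 6.78
eef_pos: [0.6415, -0.0235, 0.1371]
eef_rot: [0.001, 0.752, 0.659, 0.001]
wrist_force: [-0.0, 0.2, -0.6]
opening: 1.001
grasp_force: 0.0
```

```bash
python3 -c "
from h import *
togo(.4807,-.0466,.13,-7.6)
import cv2
p,d=ctrl.camera('side'); 
cv2.imwrite('pics/side2.png',cv2.resize(p[100:300,180:380,::-1],None,fx=3,fy=3))"
```

```text
t 6.78 pos [ 0.6415 -0.0235  0.1371] yaw -7.5 shift [-0.11   -0.3909  0.0164] roll 0.0003786624243653749 q6 -0.09 open 1.001 F [-0.   0.2 -0.6]
```

View pics/side2.png

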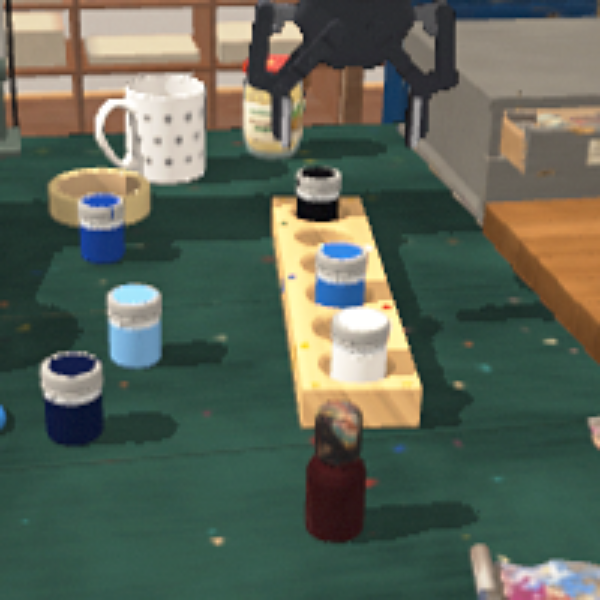

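The cornflower pot is seated at (340,275), in the well second from the white pot. Next is the palest pot.

Request:
drive_tool --plan '[[[-0.028,-0.1,0,0],[-0.056,-0.2,0,0],[-0.08,-0.29,0,0],[-0.1,-0.36,0,0],[-0.11,-0.388,0,0],[-0.11,-0.388,0.01,0],[-0.11,-0.388,0.05,0],[-0.11,-0.388,0.1,0],[-0.11,-0.388,0.16,0],[-0.11,-0.388,0.22,0],[-0.11,-0.388,0.26,0],[-0.11,-0.388,0.285,0]]]'

```text
time_s: 7.83
eef_pos: [0.4792, -0.0457, 0.018]
eef_rot: [-0.002, 0.752, 0.659, -0.001]
wrist_force: [0.1, 0.5, -0.5]
opening: 0.999
grasp_force: 0.0
```

Request:
drive_tool --plan '[[[0,0,0.004,0],[0,0,0.004,0],[0,0,0.004,0],[0,0,0.004,0]]]'

```text
time_s: 8.17
eef_pos: [0.4818, -0.0468, 0.0207]
eef_rot: [0.001, 0.752, 0.659, 0.001]
wrist_force: [0.2, 1.3, 0.2]
opening: 1.004
grasp_force: 0.0
```

```bash
python3 -c "
from h import *
togo(.4807,-.0466,.0196,-7.6)"
```

```text
t 8.17 pos [ 0.4818 -0.0468  0.0207] yaw -7.5 shift [ 0.0002 -0.0028  0.0027] roll 0.0003944507826684034 q6 -0.21 open 1.004 F [0.2 1.3 0.2]
```

Good; close.

Request:
drive_tool --plan '[[[0,-0.001,0,0],[0,-0.001,0,0],[0,-0.001,0,0],[0,-0.001,0,0],[0,-0.001,0,0],[0,-0.001,0,0],[0,-0.001,0,0],[0,-0.001,0,0],[0,-0.001,0,0],[0,-0.001,0,0]]]' --jaw 1

```text
time_s: 9.0
eef_pos: [0.4808, -0.0466, 0.0204]
eef_rot: [0.0, 0.752, 0.659, 0.0]
wrist_force: [-0.7, 0.2, 5.5]
opening: 0.451
grasp_force: 60.0
```

```bash
python3 -c "
from h import *
togo(.6325,-.0817,.12,-7.6)"
```

```text
t 9.0 pos [ 0.4808 -0.0466  0.0204] yaw -7.5 shift [-0.0373  0.3876 -0.2486] roll 0.00038937890468473155 q6 -0.21 open 0.451 F [-0.7  0.2  5.5]
```

Request:
drive_tool --plan '[[[0,0,-0.07,0],[0,0,-0.15,0],[0,0,-0.22,0],[-0.004,0.04,-0.25,0],[-0.01,0.1,-0.25,0],[-0.016,0.17,-0.25,0],[-0.023,0.24,-0.25,0],[-0.03,0.31,-0.25,0],[-0.035,0.36,-0.25,0],[-0.037,0.388,-0.25,0],[-0.037,0.388,-0.25,0],[-0.037,0.388,-0.25,0]]]'

```text
time_s: 10.0
eef_pos: [0.6318, -0.0814, 0.119]
eef_rot: [-0.001, 0.752, 0.659, -0.0]
wrist_force: [-1.0, -0.2, -1.3]
opening: 0.454
grasp_force: 60.6
```

Request:
drive_tool --plan '[[[0,0,0,0],[0,0,0,0]]]'

```text
time_s: 10.17
eef_pos: [0.6312, -0.0811, 0.1194]
eef_rot: [-0.0, 0.752, 0.659, -0.0]
wrist_force: [-0.3, -0.0, 0.2]
opening: 0.447
grasp_force: 60.6
```

```bash
python3 -c "
from h import *
togo(.6325,-.0817,.0364,-7.6)"
```

```text
t 10.17 pos [ 0.6312 -0.0811  0.1194] yaw -7.5 shift [-0.0011  0.0037  0.2075] roll 0.0004158681076322384 q6 -0.18 open 0.447 F [-0.3 -0.   0.2]
```

Request:
drive_tool --plan '[[[-0.001,0.003,0.03,0],[-0.001,0.003,0.07,0],[-0.001,0.003,0.11,0],[-0.001,0.003,0.14,0],[-0.001,0.003,0.16,0],[-0.001,0.003,0.175,0],[-0.001,0.003,0.19,0],[-0.001,0.003,0.2,0],[-0.001,0.003,0.207,0],[-0.001,0.003,0.207,0],[-0.001,0.003,0.207,0],[-0.001,0.003,0.207,0]]]'

```text
time_s: 11.17
eef_pos: [0.6337, -0.0822, 0.0374]
eef_rot: [0.0, 0.752, 0.659, 0.0]
wrist_force: [-0.9, -0.3, -0.5]
opening: 0.451
grasp_force: 60.9
```

Request:
drive_tool --plan '[[[0,-0.001,0.003,0],[0,-0.001,0.003,0],[0,-0.001,0.003,0]]]'

```text
time_s: 11.42
eef_pos: [0.6336, -0.0822, 0.0364]
eef_rot: [0.001, 0.752, 0.659, 0.0]
wrist_force: [-0.3, -0.5, 3.5]
opening: 0.447
grasp_force: 60.8
```

Request:
drive_tool --plan '[[[0,0,0,0],[0,0,0,0],[0,0,0,0],[0,0,0,0],[0,0,0,0],[0,0,0,0],[0,0,0,0],[0,0,0,0]]]' --jaw 0

```text
time_s: 12.08
eef_pos: [0.633, -0.082, 0.0357]
eef_rot: [-0.0, 0.752, 0.659, -0.0]
wrist_force: [0.3, 0.5, -0.7]
opening: 0.999
grasp_force: 0.0
```

Request:
drive_tool --plan '[[[0,0,-0.05,0],[0,0,-0.12,0],[0,0,-0.2,0],[0,0,-0.25,0],[0,0,-0.25,0],[0,0,-0.25,0]]]'

```text
time_s: 12.58
eef_pos: [0.6341, -0.0823, 0.1375]
eef_rot: [0.002, 0.752, 0.659, 0.001]
wrist_force: [-0.0, -0.7, -1.4]
opening: 0.997
grasp_force: 0.0
```

```bash
python3 -c "
from h import *
togo(.4310,-.1478,.13,-7.6)"
```

```text
t 12.58 pos [ 0.6341 -0.0823  0.1375] yaw -7.5 shift [-0.2288 -0.4819  0.0172] roll 0.00038419991411807865 q6 -0.18 open 0.997 F [-0.  -0.7 -1.4]
```

Request:
drive_tool --plan '[[[-0.043,-0.09,0,0],[-0.086,-0.18,0,0],[-0.129,-0.27,0,0],[-0.172,-0.36,0,0],[-0.205,-0.43,0,0],[-0.225,-0.47,0,0],[-0.23,-0.479,0.01,0],[-0.23,-0.479,0.05,0],[-0.23,-0.479,0.1,0],[-0.23,-0.479,0.16,0],[-0.23,-0.479,0.22,0],[-0.23,-0.479,0.265,0]]]'

```text
time_s: 13.58
eef_pos: [0.4302, -0.147, 0.0268]
eef_rot: [-0.001, 0.752, 0.659, -0.0]
wrist_force: [-0.2, 0.1, 0.5]
opening: 1.003
grasp_force: 0.0
```

Request:
drive_tool --plan '[[[0,0,0.024,0],[0,0,0.024,0],[0,0,0.024,0],[0,0,0.024,0],[0,0,0.024,0]]]'

```text
time_s: 14.0
eef_pos: [0.432, -0.1486, 0.0212]
eef_rot: [0.001, 0.752, 0.659, 0.0]
wrist_force: [0.3, -0.0, -1.0]
opening: 1.0
grasp_force: 0.0
```

```bash
python3 -c "
from h import *
togo(.4310,-.1478,.02,-7.6)"
```

```text
t 14.0 pos [ 0.432  -0.1486  0.0212] yaw -7.5 shift [ 0.0017 -0.0028  0.0029] roll 0.00043120936064574444 q6 -0.46 open 1.0 F [ 0.3 -0.  -1. ]
```

Request:
drive_tool --plan '[[[0.001,-0.001,0.001,0],[0.001,-0.001,0.001,0],[0.001,-0.001,0.001,0],[0.001,-0.001,0.001,0],[0.001,-0.001,0.001,0],[0.001,-0.001,0.001,0],[0.001,-0.001,0.001,0],[0.001,-0.001,0.001,0],[0.001,-0.001,0.001,0],[0.001,-0.001,0.001,0]]]' --jaw 1

```text
time_s: 14.83
eef_pos: [0.4309, -0.1478, 0.0203]
eef_rot: [0.0, 0.752, 0.659, 0.0]
wrist_force: [-1.7, 1.1, 6.5]
opening: 0.452
grasp_force: 59.9
```

```bash
python3 -c "
from h import *
togo(.6555,.0907,.14,-7.6)"
```

```text
t 14.83 pos [ 0.4309 -0.1478  0.0203] yaw -7.5 shift [ 0.6647  0.4786 -0.2991] roll 0.00038495846542158714 q6 -0.46 open 0.452 F [-1.7  1.1  6.5]
```

Request:
drive_tool --plan '[[[0,0,-0.07,0],[0,0,-0.15,0],[0,0,-0.23,0],[0.04,0.029,-0.28,0],[0.1,0.072,-0.3,0],[0.17,0.122,-0.3,0],[0.24,0.173,-0.3,0],[0.31,0.223,-0.3,0],[0.38,0.274,-0.3,0],[0.45,0.324,-0.3,0],[0.52,0.374,-0.3,0],[0.58,0.418,-0.3,0]]]'

```text
time_s: 15.83
eef_pos: [0.6277, 0.0624, 0.1394]
eef_rot: [-0.0, 0.752, 0.659, -0.0]
wrist_force: [-0.3, -0.8, 0.2]
opening: 0.454
grasp_force: 60.6
```

Request:
drive_tool --plan '[[[0.05,0.036,0,0],[0.08,0.056,0.02,0],[0.085,0.061,0.05,0],[0.085,0.061,0.05,0],[0.085,0.061,0.05,0],[0.085,0.061,0.05,0]]]'

```text
time_s: 16.33
eef_pos: [0.6546, 0.09, 0.1193]
eef_rot: [-0.0, 0.752, 0.659, -0.001]
wrist_force: [0.2, 0.2, -0.7]
opening: 0.453
grasp_force: 60.6
```

```bash
python3 -c "
from h import *
togo(.6555,.0907,.0363,-7.6)"
```

```text
t 16.33 pos [0.6546 0.09   0.1193] yaw -7.6 shift [0.0021 0.0024 0.2074] roll 9.212414630792094e-05 q6 0.09 open 0.453 F [ 0.2  0.2 -0.7]
```

Request:
drive_tool --plan '[[[0.001,0.001,0.03,0],[0.001,0.001,0.07,0],[0.001,0.001,0.11,0],[0.001,0.001,0.14,0],[0.001,0.001,0.16,0],[0.001,0.001,0.175,0],[0.001,0.001,0.19,0],[0.001,0.001,0.2,0],[0.001,0.001,0.207,0],[0.001,0.001,0.209,0],[0.001,0.001,0.209,0],[0.001,0.001,0.209,0]]]'

```text
time_s: 17.33
eef_pos: [0.6563, 0.0913, 0.0365]
eef_rot: [0.0, 0.752, 0.659, 0.0]
wrist_force: [-0.7, -0.1, -0.7]
opening: 0.452
grasp_force: 60.7
```

Request:
drive_tool --plan '[[[0,0,0.002,0],[0,0,0.002,0],[0,0,0.002,0]]]'

```text
time_s: 17.58
eef_pos: [0.6563, 0.0914, 0.0364]
eef_rot: [0.0, 0.752, 0.659, 0.0]
wrist_force: [-2.8, -0.4, 6.0]
opening: 0.451
grasp_force: 61.2
```

Request:
drive_tool --plan '[[[0,0,0,0],[0,0,0,0],[0,0,0,0],[0,0,0,0],[0,0,0,0],[0,0,0,0],[0,0,0,0],[0,0,0,0]]]' --jaw 0

```text
time_s: 18.25
eef_pos: [0.6559, 0.0913, 0.0352]
eef_rot: [-0.0, 0.752, 0.659, -0.0]
wrist_force: [0.8, 0.3, -0.5]
opening: 1.001
grasp_force: 0.0
```

Request:
drive_tool --plan '[[[0,0,-0.05,0],[0,0,-0.12,0],[0,0,-0.2,0],[0,0,-0.25,0],[0,0,-0.25,0],[0,0,-0.25,0]]]'

```text
time_s: 18.75
eef_pos: [0.6571, 0.0913, 0.1372]
eef_rot: [0.001, 0.752, 0.659, 0.001]
wrist_force: [-0.2, -0.2, -1.1]
opening: 0.999
grasp_force: 0.0
```

```bash
python3 -c "
from h import *
togo(.4710,.1476,.13,-7.6)"
```

```text
t 18.75 pos [0.6571 0.0913 0.1372] yaw -7.5 shift [ 0.0786 -0.4796  0.0162] roll 0.0003841526059139097 q6 0.09 open 0.999 F [-0.2 -0.2 -1.1]
```

Request:
drive_tool --plan '[[[0.015,-0.09,0,0],[0.03,-0.18,0,0],[0.044,-0.27,0,0],[0.059,-0.36,0,0],[0.07,-0.43,0,0],[0.077,-0.468,0,0],[0.079,-0.477,0.01,0],[0.079,-0.477,0.05,0],[0.079,-0.477,0.1,0],[0.079,-0.477,0.16,0],[0.079,-0.477,0.22,0],[0.079,-0.477,0.265,0]]]'

```text
time_s: 19.75
eef_pos: [0.4699, 0.1472, 0.0263]
eef_rot: [-0.001, 0.752, 0.659, -0.001]
wrist_force: [0.5, -0.7, -0.4]
opening: 1.002
grasp_force: 0.0
```

Request:
drive_tool --plan '[[[0,0,0.023,0],[0,0,0.023,0],[0,0,0.023,0],[0,0,0.023,0],[0,0,0.023,0]]]'

```text
time_s: 20.17
eef_pos: [0.4721, 0.1477, 0.0213]
eef_rot: [0.001, 0.752, 0.659, 0.001]
wrist_force: [-0.5, 0.5, 0.5]
opening: 1.0
grasp_force: 0.0
```

```bash
python3 -c "
from h import *
togo(.4710,.1476,.02,-7.6)"
```

```text
t 20.17 pos [0.4721 0.1477 0.0213] yaw -7.5 shift [-0.0006 -0.0028  0.0031] roll 0.0003671647952836723 q6 0.19 open 1.0 F [-0.5  0.5  0.5]
```

Request:
drive_tool --plan '[[[0,-0.001,0.001,0],[0,-0.001,0.001,0],[0,-0.001,0.001,0],[0,-0.001,0.001,0],[0,-0.001,0.001,0],[0,-0.001,0.001,0],[0,-0.001,0.001,0],[0,-0.001,0.001,0],[0,-0.001,0.001,0],[0,-0.001,0.001,0]]]' --jaw 1

```text
time_s: 21.0
eef_pos: [0.4711, 0.1478, 0.0204]
eef_rot: [0.0, 0.752, 0.659, 0.0]
wrist_force: [-0.5, 0.0, 5.0]
opening: 0.455
grasp_force: 60.2
```

```bash
python3 -c "
from h import *
togo(.6478,.0332,.14,-7.6)"
```

```text
t 21.0 pos [0.4711 0.1478 0.0204] yaw -7.5 shift [-0.226   0.4758 -0.2986] roll 0.00038890103797663126 q6 0.19 open 0.455 F [-0.5  0.   5. ]
```

Request:
drive_tool --plan '[[[0,0,-0.07,0],[0,0,-0.15,0],[0,0,-0.23,0],[-0.019,0.04,-0.28,0],[-0.048,0.1,-0.3,0],[-0.081,0.17,-0.3,0],[-0.114,0.24,-0.3,0],[-0.147,0.31,-0.3,0],[-0.181,0.38,-0.3,0],[-0.209,0.44,-0.3,0],[-0.226,0.476,-0.28,0],[-0.226,0.476,-0.25,0]]]'

```text
time_s: 22.0
eef_pos: [0.6508, 0.0305, 0.1205]
eef_rot: [0.002, 0.753, 0.658, 0.001]
wrist_force: [-0.7, -0.0, -0.7]
opening: 0.45
grasp_force: 60.5
```

Request:
drive_tool --plan '[[[0,0,0,0],[0,0,0,0],[0,0,0,0]]]'

```text
time_s: 22.25
eef_pos: [0.6461, 0.034, 0.1192]
eef_rot: [-0.001, 0.752, 0.659, -0.001]
wrist_force: [0.6, -0.7, -0.7]
opening: 0.448
grasp_force: 60.5
```

```bash
python3 -c "
from h import *
togo(.6478,.0332,.0364,-7.6)"
```

```text
t 22.25 pos [0.6461 0.034  0.1192] yaw -7.5 shift [-0.0016  0.0048  0.207 ] roll 0.0006529178021481464 q6 0.0 open 0.448 F [ 0.6 -0.7 -0.7]
```

Request:
drive_tool --plan '[[[0,0.001,0.03,0],[0,0.001,0.07,0],[0,0.001,0.11,0],[0,0.001,0.14,0],[0,0.001,0.16,0],[0,0.001,0.175,0],[0,0.001,0.19,0],[0,0.001,0.2,0],[0,0.001,0.207,0],[0,0.001,0.209,0],[0,0.001,0.209,0],[0,0.001,0.209,0]]]'

```text
time_s: 23.25
eef_pos: [0.6482, 0.033, 0.0365]
eef_rot: [0.0, 0.752, 0.659, 0.0]
wrist_force: [1.0, -0.9, -1.3]
opening: 0.453
grasp_force: 60.7
```

Request:
drive_tool --plan '[[[0,0,0.001,0],[0,0,0.001,0],[0,0,0.001,0]]]'

```text
time_s: 23.5
eef_pos: [0.6482, 0.033, 0.0364]
eef_rot: [0.0, 0.752, 0.659, 0.0]
wrist_force: [-1.3, -0.2, 5.1]
opening: 0.458
grasp_force: 60.7
```

Request:
drive_tool --plan '[[[0,0,0,0],[0,0,0,0],[0,0,0,0],[0,0,0,0],[0,0,0,0],[0,0,0,0],[0,0,0,0],[0,0,0,0]]]' --jaw 0

```text
time_s: 24.17
eef_pos: [0.6478, 0.0331, 0.0357]
eef_rot: [-0.0, 0.752, 0.659, -0.0]
wrist_force: [-0.2, 0.8, -0.4]
opening: 1.001
grasp_force: 0.0
```

Request:
drive_tool --plan '[[[0,0,-0.05,0],[0,0,-0.12,0],[0,0,-0.2,0],[0,0,-0.28,0],[0,-0.08,-0.3,0],[0,-0.17,-0.3,0],[0,-0.26,-0.3,0],[0,-0.35,-0.3,0],[0,-0.44,-0.3,0],[0,-0.5,-0.3,0],[0,-0.5,-0.3,0],[0,-0.5,-0.3,0]]]'

```text
time_s: 25.17
eef_pos: [0.4491, 0.0595, 0.1561]
eef_rot: [0.001, 0.752, 0.659, 0.0]
wrist_force: [0.2, -0.1, -0.4]
opening: 1.001
grasp_force: 0.0
```

```bash
python3 - <<'E'
from h import *
import cv2
p,d=ctrl.camera('side'); cv2.imwrite('pics/side9.png',cv2.resize(p[100:300,180:380,::-1],None,fx=3,fy=3))
p,d=ctrl.camera('top'); cv2.imwrite('pics/top9.png',cv2.resize(p[140:290,160:400,::-1],None,fx=3.3,fy=3.3))
i=ctrl.camera_info("top");K,R,t=i["camera_matrix"],i["R"],i["t"]
v,u=np.mgrid[:420,:560];X=np.stack([(u-K[0,2])*d/K[0,0],(v-K[1,2])*d/K[1,1],d],-1);X=((X-t)@R).reshape(-1,3)
for s in(-145,-87,-29,29,87,145):
    c=np.array([.644+.1322*s/1e3,.0045+.9912*s/1e3]);q=X[(np.hypot(*(X[:,:2]-c).T)<.015)];print(s,np.percentile(q[:,2],[5,50,95]).round(4))
E
```

```text
-145 [0.0656 0.068  0.0704]
-87 [0.0654 0.0682 0.0703]
-29 [0.066  0.0681 0.0699]
29 [0.0661 0.0683 0.0701]
87 [0.0662 0.0682 0.0701]
145 [0.0653 0.0682 0.0703]
```

View pics/side9.png

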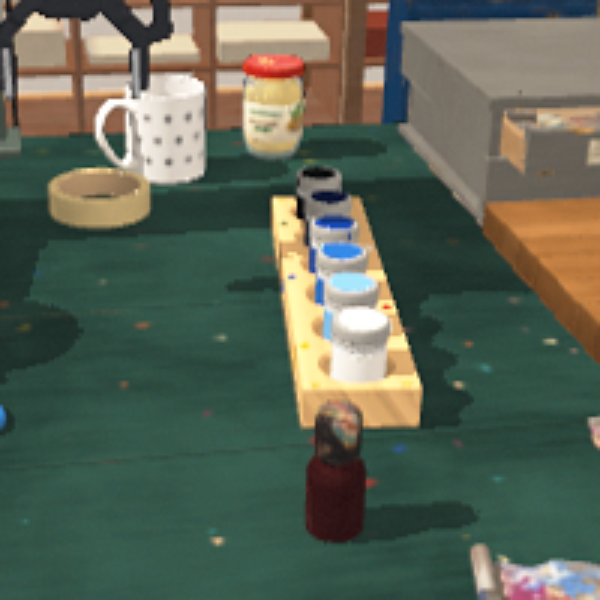

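View pics/top9.png

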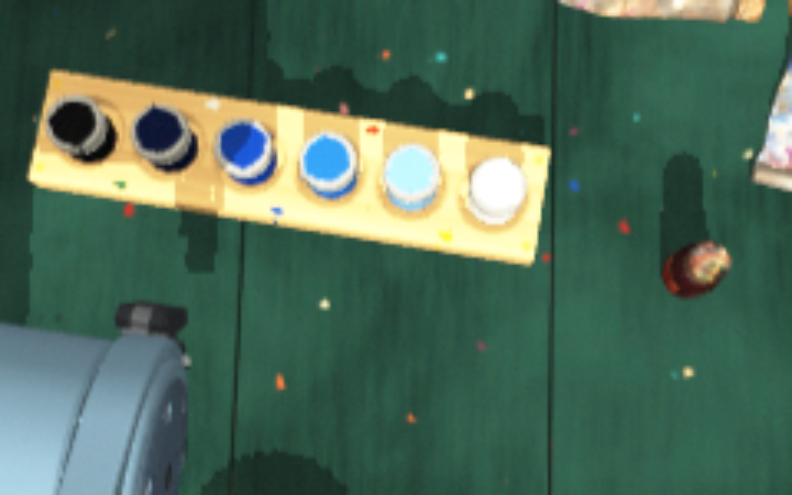

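The pictures show the row running black, navy, cobalt, cornflower, palest, white from (80,125) to (497,190). All the lids are at 68 mm, so every pot is seated, and the bottle hasn't moved.

```bash
python3 -c "
from bench import ctrl
print(ctrl.hand_in())"
```

```text
the job is handed in; nothing more can be done
None
```

The job is handed in: all four blue pots sit fully down and upright in the rack, running white, palest, cornflower, cobalt, navy, black, with the ink bottle and both end pots where they were, after about 25 s of the 83 s allowed.

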